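# Open the stuck grinding jar

### The job

The aluminium screw lid of the steel grinding jar clamped in the bench vice is stuck: grip it hard, break it loose with a short hard twist (anticlockwise seen from above) and spin it off. Let it climb on its thread and lift it only once the thread lets go: do not haul on it, lean on it or shove it sideways. Then set it down gently, right way up and flat, in the clear part of the steel tray, and leave everything else where it stands.

Things in the scene. Friction and masses are not known exactly. Their poses are not given: they have to be found in the camera images.
- lid: round aluminium lid on the jar in the vice, 160 g, 30 mm high: knurled grip band 60 mm across on its upper 12 mm, skirt 57 mm across below; origin at the centre of its underside, z up. Unscrews anticlockwise from above. Tight at the start: the first 30 to 70 degrees are stiff (0.5 to 1 N m; a grip of 40 to 50 N holds, one of 15 N slips), then it turns almost freely
- lid_grip (a point): point on the lid's axis at the middle of its grip band, 24 mm above the lid's underside and 89 mm above the bench while the lid is tight
- jar: small grey bench vice, fixed, with the steel jar (56 mm across) upright in its jaws; origin on the bench under the jar's axis; the vice reaches 62 mm to +x, 136 mm to -x (spindle with cross bar), 42 mm to each side and 48 mm up; the jar's shoulder is 62 mm above the bench
- jar_neck (a point): on the jar's axis at the top of its neck, 82 mm above the bench; 52 mm across its three-start thread. The lid does not climb in its first 5 to 35 degrees, then climbs 22 mm a turn. The thread lets go after about half a turn, each time some 20 degrees sooner or later: till then the lid cannot be lifted, then it lies loose some 10 mm up. It is clear of the neck 20 mm above its tight height
- tray: fixed shallow steel tray, 200 x 150 x 18 mm, walls and floor 3 mm thick, long along its x; origin under its centre on the bench; crucible and pot stand in its +x part
- tray_clear (a point): centre of the clear part of the tray, on its inner floor, 30 mm to -x of the tray's centre
- spare_jar: a loose, shut jar of the same kind (60 mm across, 82 mm high) standing just beyond the vice; bystander
- cup: small white ceramic crucible (36 mm across, 30 mm high) standing in the tray's far part; bystander
- balls_pot: small steel pot with a black cap (34 mm across, 38 mm high) standing in the tray's far part; bystander
- spanner: spanner, 170 mm, lying on the bench to the left; bystander
- brush: brush, 160 mm, lying on the bench to the right; bystander
- wash_bottle: white bottle (64 mm across, 140 mm high) on the bench to the right; bystander
- mortar: white ceramic bowl (100 mm across, 50 mm high) on the bench to the left; bystander
Things that resemble listed ones, but are neither listed nor needed, are in the scene too. What is shaped like the lid but red is not meant.

How it is judged (in metres and radians):
On the way, in this order (a step that is already met when the one before it is completed fails the run):
1. the lid has broken loose and climbed 2 mm on its thread, still on the neck (z of lid_grip in the frame of jar between 0.091 and 0.104 m and horizontal distance between lid and jar below 0.006 m), for 0.2 s.
2. the lid is lifted clear of the neck (z of lid_grip in the frame of jar above 0.11 m), for 0.1 s.
At the end, for the whole second after the job is handed in: the lid lies right way up and flat (tilt under 0.08 rad) on the tray's floor, its whole skirt inside the tray and its centre no more than 30 mm to the +x side of the tray's centre, at rest and let go of (z of lid in the frame of tray between 0.001 and 0.006 m and angle between lid's own z axis and vertical below 0.08 rad and x of lid in the frame of tray between -0.072 and 0.03 m and y of lid in the frame of tray between -0.047 and 0.047 m and linear speed of lid below 0.02 m/s and contact force between the fingers and lid below 0.1 N); the robot touches nothing.
It fails at once if the loosened lid is forced on its thread: pulled, pressed or shoved against the jar with more than 40 N (z of lid_grip in the frame of jar above 0.0925 m and contact force between lid and jar above 40 N).
It fails at once if the lid is put down hard: more than 35 N between lid and tray (contact force between lid and tray above 35 N).
It fails at once if the robot bumps the vice or jar with more than 20 N (contact force between the arm and jar above 20 N).
It fails at once if a bystander is moved more than 25 mm (distance of any of spare_jar, cup, balls_pot, spanner, brush, wash_bottle, mortar from where it was at the start of the episode above 0.025 m).
It also fails if it takes over 67 s, if anything falls off the work surface, if the arm or the gripper's body presses on something with over 40 N, if the wrist force passes 120 N, or if a joint passes its speed limit or range.

### The arm

A 6-joint arm with a two-finger parallel gripper is mounted at the origin on the work surface. World frame = base frame: x ahead of the robot, y to its left, z up, the work surface at z = 0. Lengths are in m, angles in degrees, forces in N, time in s.
With the tool pointing down it reaches from about 0.4 to 0.825 m from the base axis. Payload 7 kg.
Tool frame: the origin (TCP) lies midway between the tips of the shut fingers; the grasp point (between the pads) lies 19 mm behind it; z points along the fingers, y is the line along which they close (so a half turn about z gives the same grasp; the last joint's range is limited). The gripper opens to 88 mm and grips with 3 to 60 N. Pads are 19 mm wide; open, the fingers measure 130 mm over their backs; the gripper's body (78 mm by 193 mm) begins 47 mm behind the grasp point.
Start: joints at [-50.93, 20.546, 0.682, 0, -70.136, -16.507], TCP at [0.259, -0.623, 0.227] pointing down, gripper open.
Joint ranges: [-176.03, 176.03], [-82.01, 121.73], [-58.28, 71.71], [-173.87, 95.51], [-174.79, -0.11], [-173.66, 173.66]. Speed limits (degrees/s): [136.94, 136.94, 172.46, 180, 180, 180].

### API

Orientations are given as [roll, pitch, yaw] about the fixed x, y, z axes, in that order (R = Rz(yaw) Ry(pitch) Rx(roll)).
In Python, from plant import ctrl gives the robot as it stands. The module is installed in compiled form; this text tells all that it offers.
- The arm moves only by the tool send_rows, never from a script. Its argument "plan" is a list that holds one entry, the list of rows, each a list of 6 numbers: the shift along the tool's x, y, z in normalised numbers (1 is 100 cm), then the turn, a rotation vector about the tool's x, y, z in parts of the range, where 1.0 means 90 degrees. A call has 1 to 8 rows; each row is the pose to reach, as a shift and turn from the pose commanded when the call began, along the tool's axes at that moment; what a row does not reach only later rows make up. A row lasts 1/12 s, in which the tool goes at most 41.7 mm and 7.16 degrees, less where a joint would pass 70% of its speed; a pose out of reach is approached as far as the arm can. No shift or turn number may pass 1 either way. A call with a gripper value outside its range is refused whole. "fingers" is the opening, from 0 (shut) to 1 (fully open), set as the call begins (left out, the last holds). The fingers move at their own pace and stop on an object; the grip force is fixed at half the most. Time passes only in rows, so rows that repeat a pose let the fingers close. It gives the time, the measured TCP pose, the force, the opening and the grip force at its end, in the units of the state.
- ctrl.get_obs(): the state, without advancing time (a new reading comes with each control period).
- ctrl.snapshot(name): name is "scene" or "top"; returns a dict with "img" (400x640x3 uint8, red, green, blue), "K" (3x3 intrinsics, pixels), "pose" (4x4, takes a point from camera to world coordinates). Camera axes: x right, y down, z forward; pixel columns grow to the right and rows downward; lengths in m; the calibration is good to about 2 mm. A picture is of the moment at which its call begins. There is no depth.
- ctrl.close_job(): hands the job in; it is judged then, once.
The state is a dict: "clock": time; "joint_pos": joint angles; "qvel": joint speeds; "tau": joint torques, N m; "tool_pos": TCP position; "orientation": TCP orientation; "force": force on the tool from outside, world axes, zero at the start; "moment": the same for the moment, N m; "opening": finger opening in m; "gripper_force": force on a finger pad.
Only numpy, scipy, OpenCV 4.12 (cv2) and the standard library are available. Lean on these libraries where they do the work, as an engineer would, in place of code of your own. Each camera call takes 0.05 s, during which the arm holds its last target. There are 200 camera calls.

## Working session

There is one attempt and no reset: what is moved stays moved. The work goes in short steps, Python scripts to look and compute and a tool call to move; the robot and the scene stay as the last step left them, time stands still between calls to the robot, and variables do not carry over. Pictures are saved under pics/ and viewed, at most 10 in all, crops included, and the job is handed in when it is done.

Besides the shell and the picture viewer there is one more tool, called as a command line: name --argument value ..., lists and objects as JSON in quotes. send_rows: Moves the arm, as the interface text tells. Its arguments: {"type":"object","properties":{"plan":{"type":"array","items":{"type":"array","items":{"type":"array","items":{"type":"number"}}}},"fingers":{"type":"number"}},"required":["plan"]}

```bash
mkdir -p pics
python3 - <<'E'
from plant import ctrl
import cv2,numpy as np
for n in("scene","top"):
    s=ctrl.snapshot(n); cv2.imwrite(f"pics/{n}0.png",s["img"][:,:,::-1]); np.savez(f"{n}0.npz",**s); print(s["K"].tolist(),s["pose"].round(4).tolist())
print(ctrl.get_obs())
E
```

```text
[[446.7148465149105, 0.0, 317.5724780759957], [0.0, 446.7148465149105, 197.1107171307118], [0.0, 0.0, 1.0]] [[0.4731, 0.6117, -0.634, 1.3062], [0.881, -0.33, 0.3389, -0.4371], [-0.0019, -0.7189, -0.6951, 0.9177], [0.0, 0.0, 0.0, 1.0]]
[[465.72048220281613, 0.0, 322.0791075660765], [0.0, 465.72048220281613, 198.9114508625716], [0.0, 0.0, 1.0]] [[-0.0256, -0.9939, 0.107, 0.4388], [-0.9997, 0.0255, -0.0025, -0.0069], [-0.0002, -0.107, -0.9943, 1.2733], [0.0, 0.0, 0.0, 1.0]]
{'clock': 0.1, 'joint_pos': array([-5.09305343e+01,  2.05887744e+01,  6.39184772e-01, -1.67340583e-02,
       -7.01367535e+01, -1.65056461e+01]), 'qvel': array([ 0.01340031, -0.04174451,  0.10242004,  0.09528095,  0.04633968,
        0.00354096]), 'tau': array([-7.59136801e-04, -5.84161556e+01,  2.93751687e+01,  7.01552957e+00,
        1.01834658e-02, -5.82473717e-05]), 'tool_pos': array([ 0.25879229, -0.62294386,  0.22570448]), 'orientation': array([ 1.79912745e+02, -9.44946433e-03, -1.57441871e+02]), 'force': array([-0.21186118,  1.09218857,  0.09142678]), 'moment': array([0.02130781, 0.02112888, 0.01086571]), 'gripper_force': 0.0, 'opening': 0.08732814938294066}
```

View pics/scene0.png

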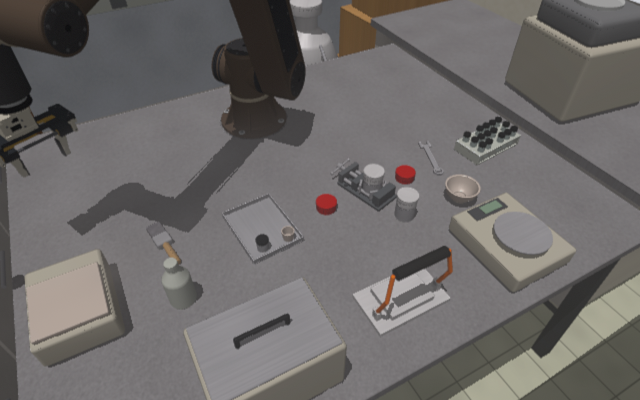

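View pics/top0.png

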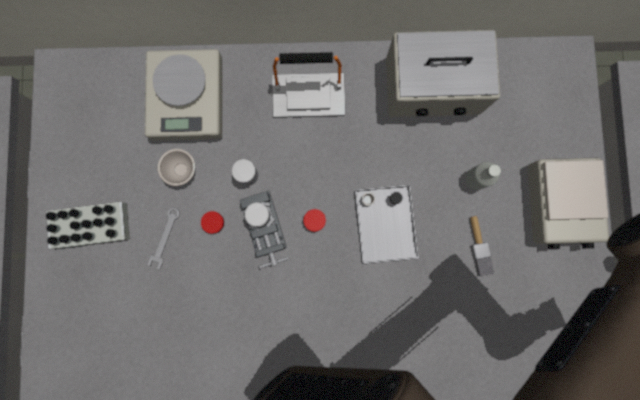

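The top view shows the jar lid at about (257,215), the spare jar at (244,172) and the tray at about (386,224), with red decoys at (212,222) and (315,220). In the scene view the lid is at about (373,173).

```bash
cat > h.py <<'E'
import numpy as np,cv2
def ray(s,u,v,z):
    K,P=s["K"],s["pose"]; d=P[:3,:3]@np.linalg.solve(K,[u,v,1.]); o=P[:3,3]
    return o+d*(z-o[2])/d[2]
def blob(s,box,lo,smax=60,largest=True):
    x0,y0,x1,y1=box; im=cv2.cvtColor(np.ascontiguousarray(s["img"][y0:y1,x0:x1]),cv2.COLOR_RGB2HSV)
    m=((im[...,2]>lo)&(im[...,1]<smax)).astype(np.uint8)
    c=max(cv2.findContours(m,cv2.RETR_EXTERNAL,cv2.CHAIN_APPROX_NONE)[0],key=cv2.contourArea)
    return c+np.array([x0,y0])
E
python3 - <<'E'
from h import *
T=dict(np.load("top0.npz"));S=dict(np.load("scene0.npz"))
for nm,s,box,z in(("lidT",T,(235,195,280,235),.095),("lidS",S,(355,155,392,192),.095),("spareT",T,(228,155,262,190),.082),("spareS",S,(392,182,422,215),.082)):
  for lo in(150,170,190,205):
    try:
        c=blob(s,box,lo);(e,r)=cv2.minEnclosingCircle(c);el=cv2.fitEllipse(c)
        print(nm,lo,np.round(el[0],1),np.round(el[1],1),ray(s,*el[0],z).round(4))
    except Exception as ex: print(nm,lo,ex)
for lo in(110,130,150):
    c=blob(T,(345,170,430,275),lo);b=cv2.minAreaRect(c);print("tray",lo,b,ray(T,*b[0],.018).round(4));
    q=np.array([ray(T,*p,.018)[:2] for p in cv2.boxPoints(b)]);print(q.round(4).tolist(),np.linalg.norm(q-np.roll(q,1,0),axis=1).round(3))
a=cv2.resize(T["img"][150:285,190:430],None,fx=3.3,fy=3.3,interpolation=cv2.INTER_CUBIC)
cv2.imwrite("pics/crop.png",a[:,:,::-1])
E
```

```text
lidT 150 [256.4 213.7] [22.  23.2] [0.5321 0.1576 0.095 ]
lidT 170 [256.4 213.7] [21.  21.5] [0.532  0.1575 0.095 ]
lidT 190 [256.7 214. ] [15.4 16.7] [0.5314 0.1567 0.095 ]
lidT 205 max() iterable argument is empty
lidS 150 [373.6 170.4] [13.1 19.6] [0.5352 0.1548 0.095 ]
lidS 170 [373.8 170.3] [11.4 18.7] [0.5353 0.1552 0.095 ]
lidS 190 max() iterable argument is empty
lidS 205 max() iterable argument is empty
spareT 150 [243. 170.] [22.  22.3] [0.6475 0.1929 0.082 ]
spareT 170 [243.  170.1] [20.5 20.8] [0.6471 0.1929 0.082 ]
spareT 190 [245.7 175.7] [5.8 8.9] [0.6324 0.186  0.082 ]
spareT 205 max() iterable argument is empty
spareS 150 [407.6 194. ] [14.2 21.3] [0.6491 0.1909 0.082 ]
spareS 170 [407.8 194.1] [12.6 20.3] [0.6497 0.191  0.082 ]
spareS 190 max() iterable argument is empty
spareS 205 max() iterable argument is empty
tray 110 ((386.9999694824219, 221.99996948242188), (83.99998474121094, 103.99998474121094), -0.0) [ 0.5068 -0.1836  0.018 ]
[[0.3711, -0.0661], [0.6516, -0.0747], [0.6457, -0.3039], [0.3654, -0.2898]] [0.224 0.281 0.229 0.281]
tray 130 ((386.5643615722656, 223.14356994628906), (77.41389465332031, 56.617618560791016), 84.2894058227539) [ 0.5037 -0.1823  0.018 ]
[[0.6029, -0.0992], [0.6144, -0.253], [0.4061, -0.264], [0.3951, -0.1129]] [0.208 0.154 0.209 0.152]
tray 150 ((386.3266296386719, 224.2150115966797), (71.8033218383789, 54.01230239868164), 83.8844985961914) [ 0.5008 -0.1815  0.018 ]
[[0.592, -0.1018], [0.6041, -0.2483], [0.411, -0.26], [0.3995, -0.1158]] [0.193 0.147 0.193 0.145]
```

View pics/crop.png

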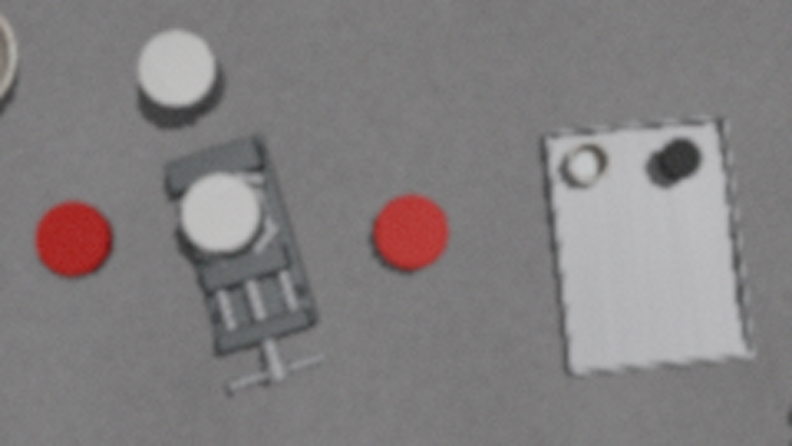

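```bash
cat >> h.py <<'E'
from scipy.spatial.transform import Rotation as Ro
def go(o,p,yaw):
    R=Ro.from_euler("xyz",o["orientation"],degrees=True);G=Ro.from_euler("xyz",[180,0,yaw],degrees=True)
    print("shift cm",(R.inv().apply(np.array(p)-o["tool_pos"])*100).round(2),"rot",(R.inv()*G).as_rotvec(degrees=True).round(2))
def st(o): print(*[(k,np.round(o[k],3).tolist()) for k in("clock","tool_pos","orientation","joint_pos","force","moment","opening","gripper_force")])
E
python3 -c "
from h import *;from plant import ctrl
go(ctrl.get_obs(),[.533,.157,.226],166)"
```

```text
shift cm [-5.524e+01  6.151e+01  6.000e-02] rot [ 0.08 -0.04 36.56]
```

The manual's scale: shifts go in shares of 100 cm and turns go in shares of 90 degrees. Converting my numbers, 61.5 cm / 100 = 0.615, -55.2 cm / 100 = -0.552, 36.5 degrees / 90 = 0.4056.

send_rows --plan '[[[-0.552,0.615,0,0,0,0.4056],[-0.552,0.615,0,0,0,0.4056],[-0.552,0.615,0,0,0,0.4056],[-0.552,0.615,0,0,0,0.4056],[-0.552,0.615,0,0,0,0.4056],[-0.552,0.615,0,0,0,0.4056],[-0.552,0.615,0,0,0,0.4056],[-0.552,0.615,0,0,0,0.4056]]]' --fingers 1

```text
clock: 0.77
tool_pos: [0.3664, -0.3161, 0.2264]
orientation: [180.0, -0.0, 166.0]
force: [1.2, 0.7, 0.7]
opening: 0.0877
gripper_force: 0.0
```

```bash
python3 -c "
from h import *;from plant import ctrl
o=ctrl.get_obs();st(o);go(o,[.533,.157,.226],166)"
```

```text
('clock', 0.767) ('tool_pos', [0.366, -0.316, 0.226]) ('orientation', [179.99, -0.015, 166.019]) ('joint_pos', [-17.436, 2.288, -22.643, -0.01, -65.084, -86.541]) ('force', [1.206, 0.713, 0.664]) ('moment', [0.012, -0.248, -0.025]) ('opening', 0.088) ('gripper_force', 0.0)
shift cm [-4.73 49.93  0.05] rot [ 0.01 -0.01  0.02]
```

In the tool's units: 49.9 cm / 100 = 0.499, -4.7 cm / 100 = -0.047.

send_rows --plan '[[[-0.047,0.499,0,0,0,0],[-0.047,0.499,0,0,0,0],[-0.047,0.499,0,0,0,0],[-0.047,0.499,0,0,0,0],[-0.047,0.499,0,0,0,0],[-0.047,0.499,0,0,0,0],[-0.047,0.499,0,0,0,0],[-0.047,0.499,0,0,0,0]]]'

```text
clock: 1.43
tool_pos: [0.4767, -0.0012, 0.2268]
orientation: [180.0, 0.0, 166.1]
force: [1.5, -0.1, 0.3]
opening: 0.0876
gripper_force: 0.0
```

```bash
python3 -c "
from h import *;from plant import ctrl
o=ctrl.get_obs();st(o);go(o,[.533,.157,.12],166)"
```

```text
('clock', 1.433) ('tool_pos', [0.477, -0.001, 0.227]) ('orientation', [179.983, 0.014, 166.084]) ('joint_pos', [23.573, 1.515, -23.407, -0.006, -65.056, -127.486]) ('force', [1.486, -0.123, 0.264]) ('moment', [-0.153, -0.177, -0.036]) ('opening', 0.088) ('gripper_force', 0.0)
shift cm [-1.65 16.71 10.68] rot [0.02 0.01 0.08]
```

In the tool's units: 16.7 cm / 100 = 0.167, 10.7 cm / 100 = 0.107.

send_rows --plan '[[[-0.017,0.167,0,0,0,0],[-0.017,0.167,0,0,0,0],[-0.017,0.167,0,0,0,0],[-0.017,0.167,0,0,0,0],[-0.017,0.167,0.04,0,0,0],[-0.017,0.167,0.08,0,0,0],[-0.017,0.167,0.107,0,0,0],[-0.017,0.167,0.107,0,0,0]]]'

```text
clock: 2.1
tool_pos: [0.5297, 0.153, 0.1135]
orientation: [-179.6, -0.5, 166.0]
force: [-2.1, -0.7, -0.2]
opening: 0.0874
gripper_force: 0.0
```

```bash
python3 -c "
from h import *;from plant import ctrl
o=ctrl.get_obs();st(o);go(o,[.533,.157,.07],166)
s=ctrl.snapshot('scene');a=s['img'][90:240,290:490]
t=ctrl.snapshot('top')['img'][140:290,170:370]
cv2.imwrite('pics/b.png',np.vstack([cv2.resize(np.hstack([a,t]),None,fx=2,fy=2,interpolation=2)])[:,:,::-1])"
```

```text
('clock', 2.1) ('tool_pos', [0.53, 0.153, 0.114]) ('orientation', [-179.595, -0.458, 166.026]) ('joint_pos', [36.399, 15.193, -23.139, -0.119, -52.272, -140.298]) ('force', [-2.127, -0.682, -0.209]) ('moment', [-0.157, 0.131, -0.021]) ('opening', 0.087) ('gripper_force', 0.0)
shift cm [-0.26  0.5   4.35] rot [-0.4  -0.46  0.03]
```

View pics/b.png

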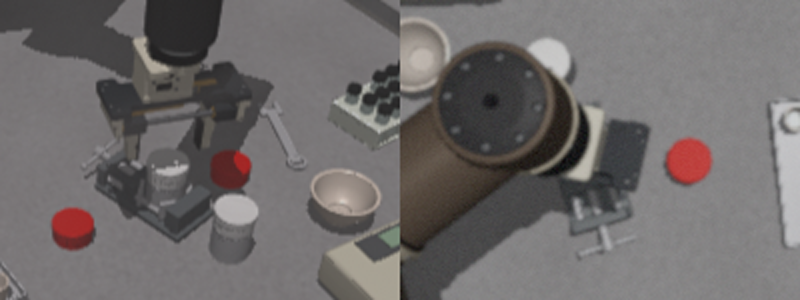

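The crop shows the fingers above and straddling the lid, with one on each side and clear of the spare jar. I'll descend and settle.

In the tool's units: 4.5 cm / 100 = 0.045, 4 cm / 100 = 0.04.

send_rows --plan '[[[0,0,0,0,0,0],[0,0,0.01,0,0,0],[0,0,0.02,0,0,0],[0,0,0.03,0,0,0],[0,0,0.04,0,0,0],[0,0,0.045,0,0,0],[0,0,0.045,0,0,0],[0,0,0.045,0,0,0]]]'

```text
clock: 2.87
tool_pos: [0.5334, 0.1545, 0.0742]
orientation: [-179.9, -0.0, 166.1]
force: [-0.5, 0.6, -0.4]
opening: 0.0877
gripper_force: 0.0
```

send_rows --plan '[[[0,0,0,0,0,0],[0,0,0,0,0,0],[0,0,0,0,0,0]]]'

```text
clock: 3.12
tool_pos: [0.5338, 0.1548, 0.0751]
orientation: [180.0, 0.0, 166.1]
force: [0.2, -0.7, -1.0]
opening: 0.0879
gripper_force: 0.0
```

```bash
python3 -c "
from h import *;from plant import ctrl
o=ctrl.get_obs();st(o);go(o,[.533,.1575,.07],166)"
```

```text
('clock', 3.117) ('tool_pos', [0.534, 0.155, 0.075]) ('orientation', [179.967, 0.033, 166.068]) ('joint_pos', [36.362, 17.839, -25.528, 0.006, -46.585, -140.298]) ('force', [0.247, -0.703, -0.95]) ('moment', [-0.005, -0.037, 0.043]) ('opening', 0.088) ('gripper_force', 0.0)
shift cm [0.14 0.24 0.51] rot [0.03 0.03 0.07]
```

In the tool's units: 0.5 cm / 100 = 0.005, 0.2 cm / 100 = 0.002.

send_rows --plan '[[[0.001,0.002,0.005,0,0,0],[0.001,0.002,0.005,0,0,0],[0.001,0.002,0.005,0,0,0],[0.001,0.002,0.005,0,0,0]]]'

```text
clock: 3.45
tool_pos: [0.533, 0.1568, 0.0696]
orientation: [-180.0, -0.0, 166.1]
force: [0.8, 0.6, -0.2]
opening: 0.0877
gripper_force: 0.0
```

send_rows --plan '[[[0,0,0,0,0,0],[0,0,0,0,0,0],[0,0,0,0,0,0],[0,0,0,0,0,0],[0,0,0,0,0,0],[0,0,0,0,0,0]]]' --fingers 0

```text
clock: 3.95
tool_pos: [0.5331, 0.1568, 0.0697]
orientation: [180.0, 0.0, 166.1]
force: [0.4, -0.6, 0.2]
opening: 0.0591
gripper_force: 30.0
```

```bash
python3 -c "
from h import *;from plant import ctrl
o=ctrl.get_obs();st(o);go(o,[.533,.1575,.07],166)"
```

```text
('clock', 3.95) ('tool_pos', [0.533, 0.157, 0.07]) ('orientation', [179.998, 0.003, 166.062]) ('joint_pos', [36.585, 18.244, -25.82, 0.002, -45.932, -140.524]) ('force', [0.39, -0.641, 0.244]) ('moment', [-0.079, -0.059, -0.025]) ('opening', 0.059) ('gripper_force', 30.0)
shift cm [ 0.02  0.07 -0.03] rot [0.   0.   0.06]
```

In the tool's units: -14 degrees / 90 = -0.1556.

send_rows --plan '[[[0,0,0,0,0,-0.0778],[0,0,0,0,0,-0.1556]]]'

```text
clock: 4.12
tool_pos: [0.5332, 0.1569, 0.0699]
orientation: [180.0, 0.0, -179.8]
force: [4.1, 0.2, -1.7]
opening: 0.0596
gripper_force: 30.0
```

```bash
python3 -c "
from h import *;from plant import ctrl
o=ctrl.get_obs();st(o)"
```

```text
('clock', 4.117) ('tool_pos', [0.533, 0.157, 0.07]) ('orientation', [179.952, 0.018, -179.79]) ('joint_pos', [36.566, 18.229, -25.802, -0.038, -45.926, -126.329]) ('force', [4.105, 0.154, -1.734]) ('moment', [-0.003, -1.552, -1.397]) ('opening', 0.06) ('gripper_force', 29.993)
```

In the tool's units: -14 degrees / 90 = -0.1556.

send_rows --plan '[[[0,0,0,0,0,-0.0778],[0,0,0,0,0,-0.1556]]]'

```text
clock: 4.28
tool_pos: [0.5332, 0.1569, 0.0698]
orientation: [180.0, 0.0, -165.8]
force: [-3.7, -1.9, 5.2]
opening: 0.0592
gripper_force: 30.0
```

```bash
python3 -c "
from h import *;from plant import ctrl
o=ctrl.get_obs();st(o)"
```

```text
('clock', 4.283) ('tool_pos', [0.533, 0.157, 0.07]) ('orientation', [179.952, 0.032, -165.753]) ('joint_pos', [36.561, 18.237, -25.795, -0.044, -45.92, -112.283]) ('force', [-3.738, -1.854, 5.176]) ('moment', [-0.623, 1.059, -1.427]) ('opening', 0.059) ('gripper_force', 29.994)
```

In the tool's units: -0.1 cm / 100 = -0.001, -0.06 cm / 100 = -0.0006, -14 degrees / 90 = -0.1556.

send_rows --plan '[[[0,0,-0.0006,0,0,-0.0778],[0,0,-0.001,0,0,-0.1556]]]'

```text
clock: 4.45
tool_pos: [0.5324, 0.1563, 0.0701]
orientation: [180.0, -0.1, -151.8]
force: [1.0, -2.8, -3.0]
opening: 0.0588
gripper_force: 30.0
```

```bash
python3 -c "
from h import *;from plant import ctrl
o=ctrl.get_obs();st(o)"
```

```text
('clock', 4.45) ('tool_pos', [0.532, 0.156, 0.07]) ('orientation', [179.959, -0.07, -151.782]) ('joint_pos', [36.55, 18.195, -25.8, -0.07, -46.069, -98.283]) ('force', [1.008, -2.773, -3.017]) ('moment', [-0.816, -0.459, -1.505]) ('opening', 0.059) ('gripper_force', 29.993)
```

In the tool's units: -0.08 cm / 100 = -0.0008, -0.04 cm / 100 = -0.0004, -14 degrees / 90 = -0.1556.

send_rows --plan '[[[0,0,-0.0004,0,0,-0.0778],[0,0,-0.0008,0,0,-0.1556]]]'

```text
clock: 4.62
tool_pos: [0.5327, 0.1563, 0.0708]
orientation: [180.0, -0.0, -137.7]
force: [3.7, -1.5, -7.5]
opening: 0.0589
gripper_force: 30.0
```

```bash
python3 -c "
from h import *;from plant import ctrl
o=ctrl.get_obs();st(o)"
```

```text
('clock', 4.617) ('tool_pos', [0.533, 0.156, 0.071]) ('orientation', [179.963, -0.043, -137.746]) ('joint_pos', [36.544, 18.156, -25.757, -0.045, -46.133, -84.259]) ('force', [3.652, -1.509, -7.486]) ('moment', [-0.542, -0.956, -0.967]) ('opening', 0.059) ('gripper_force', 29.992)
```

In the tool's units: -14 degrees / 90 = -0.1556.

send_rows --plan '[[[0,0,0,0,0,-0.0778],[0,0,0,0,0,-0.1556]]]'

```text
clock: 4.78
tool_pos: [0.5328, 0.1565, 0.071]
orientation: [180.0, -0.0, -123.6]
force: [0.1, 0.7, -1.9]
opening: 0.0592
gripper_force: 30.0
```

```bash
python3 -c "
from h import *;from plant import ctrl
o=ctrl.get_obs();st(o)"
```

```text
('clock', 4.783) ('tool_pos', [0.533, 0.156, 0.071]) ('orientation', [179.975, -0.033, -123.648]) ('joint_pos', [36.563, 18.143, -25.741, -0.017, -46.156, -70.2]) ('force', [0.143, 0.682, -1.949]) ('moment', [-0.21, -0.312, -0.218]) ('opening', 0.059) ('gripper_force', 29.993)
```

Torque has dropped to 0.2 N m, so the lid is loose. I'll keep turning and follow the climb.

In the tool's units: -0.08 cm / 100 = -0.0008, -0.04 cm / 100 = -0.0004, -14 degrees / 90 = -0.1556.

send_rows --plan '[[[0,0,-0.0004,0,0,-0.0778],[0,0,-0.0008,0,0,-0.1556]]]'

```text
clock: 4.95
tool_pos: [0.5325, 0.1564, 0.0717]
orientation: [179.9, -0.1, -109.6]
force: [-0.6, -0.8, -3.8]
opening: 0.0591
gripper_force: 30.0
```

```bash
python3 -c "
from h import *;from plant import ctrl
o=ctrl.get_obs();st(o)"
```

```text
('clock', 4.95) ('tool_pos', [0.532, 0.156, 0.072]) ('orientation', [179.941, -0.057, -109.62]) ('joint_pos', [36.575, 18.087, -25.715, -0.024, -46.278, -56.178]) ('force', [-0.609, -0.773, -3.77]) ('moment', [-0.176, 0.166, -0.03]) ('opening', 0.059) ('gripper_force', 29.993)
```

In the tool's units: -0.12 cm / 100 = -0.0012, -0.08 cm / 100 = -0.0008, -21 degrees / 90 = -0.2333.

send_rows --plan '[[[0,0,-0.0004,0,0,-0.0778],[0,0,-0.0008,0,0,-0.1556],[0,0,-0.0012,0,0,-0.2333]]]'

```text
clock: 5.2
tool_pos: [0.5324, 0.1564, 0.0729]
orientation: [179.9, -0.0, -88.6]
force: [0.4, 0.7, -2.5]
opening: 0.059
gripper_force: 30.0
```

In the tool's units: -0.08 cm / 100 = -0.0008, -0.04 cm / 100 = -0.0004, -14 degrees / 90 = -0.1556.

send_rows --plan '[[[0,0,-0.0004,0,0,-0.0778],[0,0,-0.0008,0,0,-0.1556]]]'

```text
clock: 5.37
tool_pos: [0.5325, 0.1564, 0.0738]
orientation: [179.9, -0.0, -74.6]
force: [-0.4, 0.3, -2.0]
opening: 0.059
gripper_force: 30.0
```

```bash
python3 -c "
from h import *;from plant import ctrl
o=ctrl.get_obs();st(o)"
```

```text
('clock', 5.367) ('tool_pos', [0.533, 0.156, 0.074]) ('orientation', [179.931, -0.015, -74.613]) ('joint_pos', [36.579, 17.934, -25.596, -0.016, -46.54, -21.181]) ('force', [-0.43, 0.302, -1.981]) ('moment', [-0.114, 0.075, 0.005]) ('opening', 0.059) ('gripper_force', 29.993)
```

In the tool's units: -0.17 cm / 100 = -0.0017, -0.13 cm / 100 = -0.0013, -28 degrees / 90 = -0.3111.

send_rows --plan '[[[0,0,-0.0004,0,0,-0.0778],[0,0,-0.0008,0,0,-0.1556],[0,0,-0.0013,0,0,-0.2333],[0,0,-0.0017,0,0,-0.3111]]]'

```text
clock: 5.7
tool_pos: [0.5326, 0.1565, 0.0755]
orientation: [179.9, 0.0, -46.6]
force: [0.6, -1.1, -2.0]
opening: 0.0591
gripper_force: 30.0
```

In the tool's units: -0.13 cm / 100 = -0.0013, -0.08 cm / 100 = -0.0008, -21 degrees / 90 = -0.2333.

send_rows --plan '[[[0,0,-0.0004,0,0,-0.0778],[0,0,-0.0008,0,0,-0.1556],[0,0,-0.0013,0,0,-0.2333]]]'

```text
clock: 5.95
tool_pos: [0.5327, 0.1565, 0.0768]
orientation: [180.0, 0.0, -25.6]
force: [1.5, -0.3, -2.5]
opening: 0.0593
gripper_force: 30.0
```

In the tool's units: -0.13 cm / 100 = -0.0013, -0.08 cm / 100 = -0.0008, -21 degrees / 90 = -0.2333.

send_rows --plan '[[[0,0,-0.0004,0,0,-0.0778],[0,0,-0.0008,0,0,-0.1556],[0,0,-0.0013,0,0,-0.2333]]]'

```text
clock: 6.2
tool_pos: [0.5327, 0.1566, 0.0781]
orientation: [180.0, 0.0, -4.6]
force: [0.5, -0.4, -3.3]
opening: 0.0591
gripper_force: 30.0
```

```bash
python3 -c "
from h import *;from plant import ctrl
o=ctrl.get_obs();st(o)"
```

```text
('clock', 6.2) ('tool_pos', [0.533, 0.157, 0.078]) ('orientation', [179.977, 0.041, -4.604]) ('joint_pos', [36.582, 17.625, -25.335, -0.014, -47.086, 48.823]) ('force', [0.514, -0.361, -3.331]) ('moment', [-0.137, -0.084, -0.005]) ('opening', 0.059) ('gripper_force', 29.993)
```

In the tool's units: -0.13 cm / 100 = -0.0013, -0.08 cm / 100 = -0.0008, -21 degrees / 90 = -0.2333.

send_rows --plan '[[[0,0,-0.0004,0,0,-0.0778],[0,0,-0.0008,0,0,-0.1556],[0,0,-0.0013,0,0,-0.2333]]]'

```text
clock: 6.45
tool_pos: [0.5327, 0.1566, 0.0795]
orientation: [180.0, 0.0, 16.4]
force: [-0.0, 0.3, -1.6]
opening: 0.0594
gripper_force: 30.0
```

In the tool's units: -0.13 cm / 100 = -0.0013, -0.08 cm / 100 = -0.0008, -21 degrees / 90 = -0.2333.

send_rows --plan '[[[0,0,-0.0004,0,0,-0.0778],[0,0,-0.0008,0,0,-0.1556],[0,0,-0.0013,0,0,-0.2333]]]'

```text
clock: 6.7
tool_pos: [0.5328, 0.1567, 0.0809]
orientation: [-180.0, 0.0, 37.4]
force: [-0.3, 0.2, -1.6]
opening: 0.0592
gripper_force: 30.0
```

In the tool's units: -0.08 cm / 100 = -0.0008, -0.04 cm / 100 = -0.0004, -14 degrees / 90 = -0.1556.

send_rows --plan '[[[0,0,-0.0004,0,0,-0.0778],[0,0,-0.0008,0,0,-0.1556],[0,0,-0.0008,0,0,-0.1556]]]'

```text
clock: 6.95
tool_pos: [0.5328, 0.1567, 0.0818]
orientation: [-180.0, 0.0, 51.4]
force: [-0.5, -0.6, -2.6]
opening: 0.0589
gripper_force: 30.0
```

In the tool's units: -0.15 cm / 100 = -0.0015, -0.1 cm / 100 = -0.001.

send_rows --plan '[[[0,0,-0.0005,0,0,0],[0,0,-0.001,0,0,0],[0,0,-0.0015,0,0,0],[0,0,-0.0015,0,0,0]]]'

```text
clock: 7.28
tool_pos: [0.5331, 0.1568, 0.0835]
orientation: [180.0, -0.0, 51.0]
force: [-0.2, -0.1, -1.5]
opening: 0.0592
gripper_force: 30.0
```

Force is just the lid's weight, so the thread has let go. I'll lift.

In the tool's units: -1.6 cm / 100 = -0.016, -1.3 cm / 100 = -0.013.

send_rows --plan '[[[0,0,-0.002,0,0,0],[0,0,-0.004,0,0,0],[0,0,-0.006,0,0,0],[0,0,-0.008,0,0,0],[0,0,-0.01,0,0,0],[0,0,-0.013,0,0,0],[0,0,-0.016,0,0,0],[0,0,-0.016,0,0,0]]]'

```text
clock: 7.95
tool_pos: [0.5334, 0.1571, 0.1003]
orientation: [180.0, -0.1, 51.1]
force: [-0.1, 0.8, -1.9]
opening: 0.059
gripper_force: 30.0
```

send_rows --plan '[[[0,0,-0.01,0,0,0],[0,0,-0.02,0,0,0],[0,0,-0.04,0,0,0],[0,0,-0.06,0,0,0],[0,0,-0.08,0,0,0],[0,0,-0.08,0,0,0],[0,0,-0.08,0,0,0]]]'

```text
clock: 8.53
tool_pos: [0.5338, 0.1573, 0.1816]
orientation: [179.9, -0.2, 51.1]
force: [-0.3, 1.2, -2.9]
opening: 0.0594
gripper_force: 30.0
```

```bash
python3 -c "
from h import *;from plant import ctrl
o=ctrl.get_obs();st(o)
S=dict(np.load('scene0.npz'));T=dict(np.load('top0.npz'))
s=ctrl.snapshot('scene')
cv2.imwrite('pics/c.png',np.hstack([cv2.resize(S['img'][180:270,210:320],None,fx=3.6,fy=3.6,interpolation=2),cv2.resize(s['img'][60:240,270:490],None,fx=1.8,fy=1.8,interpolation=2)])[:,:,::-1])
print([ray(T,*p,.018).round(4).tolist() for p in [(355,190),(409,186),(362,262),(417,257)]])
"
```

```text
('clock', 8.533) ('tool_pos', [0.534, 0.157, 0.182]) ('orientation', [179.938, -0.207, 51.068]) ('joint_pos', [36.587, 11.306, -18.31, 0.009, -60.168, 104.477]) ('force', [-0.313, 1.216, -2.858]) ('moment', [-0.193, 0.149, 0.023]) ('opening', 0.059) ('gripper_force', 30.0)
[[0.5959, -0.1002, 0.018], [0.6031, -0.2473, 0.018], [0.4016, -0.1124, 0.018], [0.4111, -0.26, 0.018]]
```

View pics/c.png

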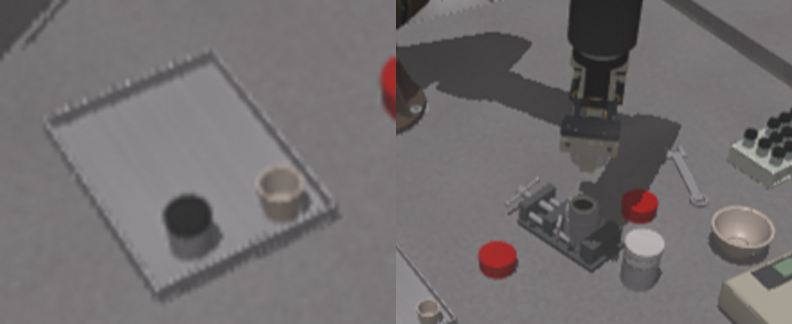

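The right panel shows the open jar neck at about (583,205), with the lid held in the gripper. The left panel shows the tray's near and middle part clear.

```bash
python3 -c "
from h import *;from plant import ctrl
S=dict(np.load('scene0.npz'))
q=np.array([ray(S,*p,.018)[:2] for p in [(268.9,194.4),(303.3,239.2),(254.4,262.5),(222.8,214.4)]]);print(q.round(4).tolist(),q.mean(0))
go(ctrl.get_obs(),[.474,-.182,.18],3.7)"
```

```text
[[0.4081, -0.118], [0.6085, -0.1072], [0.6187, -0.2504], [0.4212, -0.2637]] [ 0.51409856 -0.18483807]
shift cm [-3.007e+01  1.671e+01 -2.000e-02] rot [-3.000e-02 -8.000e-02  4.735e+01]
```

In the tool's units: -29.9 cm / 100 = -0.299, 17 cm / 100 = 0.17, 47.4 degrees / 90 = 0.5267.

send_rows --plan '[[[-0.299,0.17,0,0,0,0.5267],[-0.299,0.17,0,0,0,0.5267],[-0.299,0.17,0,0,0,0.5267],[-0.299,0.17,0,0,0,0.5267],[-0.299,0.17,0,0,0,0.5267],[-0.299,0.17,0,0,0,0.5267],[-0.299,0.17,0,0,0,0.5267],[-0.299,0.17,0,0,0,0.5267]]]'

```text
clock: 9.25
tool_pos: [0.4777, -0.1739, 0.1789]
orientation: [-180.0, 0.1, 3.4]
force: [1.7, 1.1, -0.9]
opening: 0.0593
gripper_force: 30.0
```

```bash
python3 -c "
from h import *;from plant import ctrl
o=ctrl.get_obs();st(o);go(o,[.478,-.183,.06],3.7)"
```

```text
('clock', 9.25) ('tool_pos', [0.478, -0.174, 0.179]) ('orientation', [-179.987, 0.07, 3.386]) ('joint_pos', [2.157, 7.064, -23.951, -0.014, -59.055, 91.236]) ('force', [1.734, 1.071, -0.865]) ('moment', [-0.099, -0.107, 0.001]) ('opening', 0.059) ('gripper_force', 30.003)
shift cm [-1.000e-02  9.200e-01  1.189e+01] rot [-0.01  0.07 -0.31]
```

In the tool's units: 12 cm / 100 = 0.12, 11 cm / 100 = 0.11, -0.3 degrees / 90 = -0.0033.

send_rows --plan '[[[0,0.009,0,0,0,-0.0033],[0,0.009,0.02,0,0,-0.0033],[0,0.009,0.05,0,0,-0.0033],[0,0.009,0.08,0,0,-0.0033],[0,0.009,0.11,0,0,-0.0033],[0,0.009,0.12,0,0,-0.0033],[0,0.009,0.12,0,0,-0.0033],[0,0.009,0.12,0,0,-0.0033]]]'

```text
clock: 9.92
tool_pos: [0.4797, -0.1811, 0.0596]
orientation: [180.0, 0.1, 4.0]
force: [0.7, 0.2, -1.0]
opening: 0.0591
gripper_force: 30.0
```

send_rows --plan '[[[0,0,0,0,0,0],[0,0,0,0,0,0],[0,0,0,0,0,0],[0,0,0,0,0,0]]]'

```text
clock: 10.25
tool_pos: [0.4803, -0.1811, 0.0606]
orientation: [180.0, -0.1, 4.0]
force: [-0.6, 0.1, -2.3]
opening: 0.0589
gripper_force: 30.0
```

```bash
python3 -c "
from h import *;from plant import ctrl
o=ctrl.get_obs();st(o);go(o,[.478,-.183,.015],3.7)
t=ctrl.snapshot('top')['img'][150:285,320:450];s=ctrl.snapshot('scene')['img'][150:285,190:325]
cv2.imwrite('pics/d.png',cv2.resize(np.hstack([s,t]),None,fx=3,fy=3,interpolation=2)[:,:,::-1])"
```

```text
('clock', 10.25) ('tool_pos', [0.48, -0.181, 0.061]) ('orientation', [179.991, -0.12, 3.976]) ('joint_pos', [1.288, 15.448, -31.734, 0.004, -42.697, 92.685]) ('force', [-0.568, 0.112, -2.282]) ('moment', [-0.098, 0.111, 0.011]) ('opening', 0.059) ('gripper_force', 30.0)
shift cm [-0.26  0.18  4.56] rot [ 0.01 -0.12  0.28]
```

View pics/d.png

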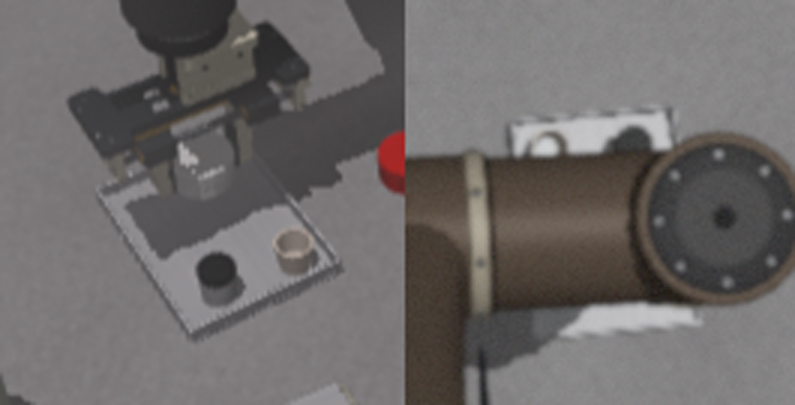

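The left panel shows the lid over the tray's clear part at about (205,165), well away from the pot (217,275) and the crucible (293,250). I'll lower it slowly.

In the tool's units: 4.6 cm / 100 = 0.046, 4.4 cm / 100 = 0.044, 0.3 degrees / 90 = 0.0033.

send_rows --plan '[[[-0.001,0.001,0.008,0,0,0.0033],[-0.002,0.001,0.016,0,0,0.0033],[-0.002,0.001,0.024,0,0,0.0033],[-0.002,0.001,0.032,0,0,0.0033],[-0.002,0.001,0.04,0,0,0.0033],[-0.002,0.001,0.044,0,0,0.0033],[-0.002,0.001,0.046,0,0,0.0033],[-0.002,0.001,0.046,0,0,0.0033]]]'

```text
clock: 11.02
tool_pos: [0.4774, -0.1823, 0.0127]
orientation: [-180.0, 0.1, 3.7]
force: [-0.1, 0.1, -1.0]
opening: 0.0588
gripper_force: 30.0
```

In the tool's units: 0.2 cm / 100 = 0.002, 0.15 cm / 100 = 0.0015.

send_rows --plan '[[[0,0,0.0005,0,0,0],[0,0,0.001,0,0,0],[0,0,0.0015,0,0,0],[0,0,0.002,0,0,0],[0,0,0.002,0,0,0]]]'

```text
clock: 11.43
tool_pos: [0.4778, -0.1822, 0.0116]
orientation: [-180.0, -0.0, 3.7]
force: [-0.2, -0.2, -0.9]
opening: 0.0592
gripper_force: 30.0
```

send_rows --plan '[[[0,0,0.0005,0,0,0],[0,0,0.001,0,0,0],[0,0,0.0015,0,0,0],[0,0,0.0015,0,0,0]]]'

```text
clock: 11.77
tool_pos: [0.4776, -0.1823, 0.0098]
orientation: [-180.0, 0.0, 3.7]
force: [0.8, 0.1, -1.9]
opening: 0.0588
gripper_force: 30.0
```

Still only the lid's weight, so I'll creep down in 0.5 mm steps.

In the tool's units: 0.05 cm / 100 = 0.0005, 0.03 cm / 100 = 0.0003.

send_rows --plan '[[[0,0,0.0003,0,0,0],[0,0,0.0005,0,0,0],[0,0,0.0005,0,0,0]]]'

```text
clock: 12.02
tool_pos: [0.4777, -0.1823, 0.0094]
orientation: [-180.0, 0.0, 3.7]
force: [0.5, 0.5, -1.5]
opening: 0.0593
gripper_force: 30.0
```

In the tool's units: 0.05 cm / 100 = 0.0005, 0.03 cm / 100 = 0.0003.

send_rows --plan '[[[0,0,0.0003,0,0,0],[0,0,0.0005,0,0,0],[0,0,0.0005,0,0,0]]]'

```text
clock: 12.27
tool_pos: [0.4777, -0.1822, 0.0089]
orientation: [-180.0, 0.0, 3.7]
force: [0.0, -0.8, -1.8]
opening: 0.059
gripper_force: 30.0
```

In the tool's units: 0.05 cm / 100 = 0.0005, 0.03 cm / 100 = 0.0003.

send_rows --plan '[[[0,0,0.0003,0,0,0],[0,0,0.0005,0,0,0],[0,0,0.0005,0,0,0]]]'

```text
clock: 12.52
tool_pos: [0.4777, -0.1822, 0.0084]
orientation: [-180.0, 0.0, 3.7]
force: [0.1, -0.4, -1.6]
opening: 0.0591
gripper_force: 30.0
```

In the tool's units: 0.05 cm / 100 = 0.0005, 0.03 cm / 100 = 0.0003.

send_rows --plan '[[[0,0,0.0003,0,0,0],[0,0,0.0005,0,0,0],[0,0,0.0005,0,0,0]]]'

```text
clock: 12.77
tool_pos: [0.4777, -0.1823, 0.0079]
orientation: [-180.0, 0.0, 3.7]
force: [-0.8, 0.3, -0.9]
opening: 0.059
gripper_force: 30.0
```

In the tool's units: 0.05 cm / 100 = 0.0005, 0.03 cm / 100 = 0.0003.

send_rows --plan '[[[0,0,0.0003,0,0,0],[0,0,0.0005,0,0,0],[0,0,0.0005,0,0,0]]]'

```text
clock: 13.02
tool_pos: [0.4777, -0.1823, 0.0077]
orientation: [180.0, -0.0, 3.7]
force: [-2.4, 1.1, 3.7]
opening: 0.0592
gripper_force: 30.0
```

Force z rose to +3.7 N, so the lid is on the floor. I'll release and retreat.

send_rows --plan '[[[0,0,0,0,0,0],[0,0,0,0,0,0],[0,0,0,0,0,0],[0,0,0,0,0,0],[0,0,0,0,0,0]]]' --fingers 0.84

```text
clock: 13.43
tool_pos: [0.4777, -0.1823, 0.0074]
orientation: [180.0, 0.0, 3.7]
force: [-0.9, 0.4, -0.4]
opening: 0.0733
gripper_force: 0.0
```

In the tool's units: -18 cm / 100 = -0.18, -15 cm / 100 = -0.15.

send_rows --plan '[[[0,0,-0.005,0,0,0],[0,0,-0.015,0,0,0],[0,0,-0.03,0,0,0],[0,0,-0.06,0,0,0],[0,0,-0.09,0,0,0],[0,0,-0.12,0,0,0],[0,0,-0.15,0,0,0],[0,0,-0.18,0,0,0]]]'

```text
clock: 14.1
tool_pos: [0.4774, -0.1823, 0.1902]
orientation: [180.0, -0.1, 3.7]
force: [-0.3, 0.0, -0.5]
opening: 0.0735
gripper_force: 0.0
```

In the tool's units: -25 cm / 100 = -0.25.

send_rows --plan '[[[0,-0.25,0,0,0,0],[0,-0.25,0,0,0,0],[0,-0.25,0,0,0,0],[0,-0.25,0,0,0,0],[0,-0.25,0,0,0,0],[0,-0.25,0,0,0,0],[0,-0.25,0,0,0,0],[0,-0.25,0,0,0,0]]]'

```text
clock: 14.77
tool_pos: [0.4616, 0.0694, 0.1885]
orientation: [-180.0, -0.1, 3.9]
force: [-0.0, -1.3, 0.0]
opening: 0.0735
gripper_force: 0.0
```

```bash
python3 -c "
from h import *;from plant import ctrl
o=ctrl.get_obs();st(o)
t=ctrl.snapshot('top')['img'][150:285,320:450];s=ctrl.snapshot('scene')['img'][150:285,190:325]
cv2.imwrite('pics/e.png',cv2.resize(np.hstack([s,t]),None,fx=3,fy=3,interpolation=2)[:,:,::-1])"
```

```text
('clock', 14.767) ('tool_pos', [0.462, 0.069, 0.188]) ('orientation', [-179.968, -0.066, 3.927]) ('joint_pos', [32.815, 2.331, -27.895, 0.004, -59.702, 61.11]) ('force', [-0.002, -1.296, 0.049]) ('moment', [-0.142, 0.109, 0.036]) ('opening', 0.073) ('gripper_force', 0.0)
```

View pics/e.png

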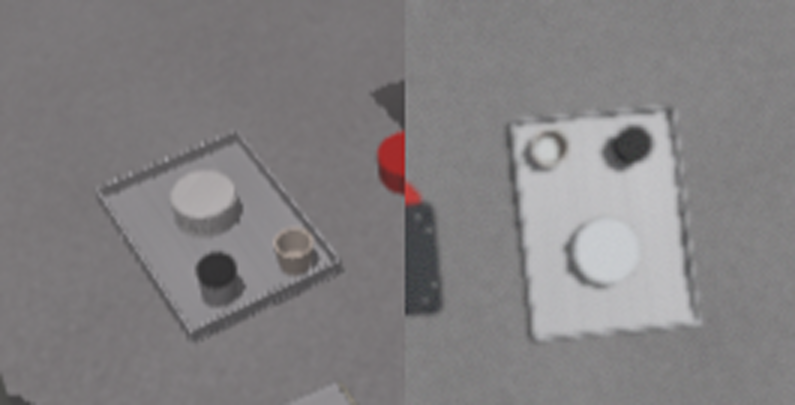

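The lid lies flat in the clear part of the tray, at about (205,200) in the scene crop and (607,252) in the top crop. The crucible and pot are where they were.

```bash
python3 -c "
from plant import ctrl
print(ctrl.close_job())"
```

```text
the job is handed in; nothing more can be done
None
```

The lid is off the jar and lies flat, right way up, in the clear part of the tray, and I handed the job in at about 15 s on the robot's clock; no verdict was returned.

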